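# Take up the slack of a ratchet syringe dispenser and hold it

## Robot

A 7-joint arm with a two-finger parallel gripper is mounted at the origin on a cart in front of the work surface, level with it; the furniture and walls round the work are solid. World frame = base frame: x ahead of the robot, y to its left, z up, the work surface at z = 0. Lengths are in m, angles in rad, forces in N, time in s.
With the tool pointing down it reaches from about 0.4 to 0.9 m from the base axis. Payload 5.6 kg.
Tool frame: the origin (TCP) lies on the centre line of the jaws, within the pads' length; the fingertips stand 19 mm ahead of it and the grasp point (between the pads) is the TCP; z points along the fingers, y is the direction in which the jaws open and shut (so a half turn about z gives the same grasp; the last joint's range is limited). The gripper opens to 92 mm and grips with 3 to 60 N. Pads are 20 mm wide; open, the fingers measure 128 mm over their backs; the gripper's body (75 mm by 189 mm) begins 69 mm behind the grasp point.
Start: joints at [1.228, 0.468, -0.012, 1.603, 0.006, 1.071, -0.056], TCP at [0.192, -0.621, 0.234] pointing down, gripper open.
Joint ranges: [-2.53, 2.53], [-0.31, 2.02], [-1.57, 1.55], [0.28, 2.44], [-1.29, 4.43], [0.15, 1.84], [-2.92, 2.92]. Speed limits (rad/s): [2.57, 2.57, 3.14, 3.14, 3.14, 3.14, 3.14].

## Interface

Orientations are given as a unit quaternion [w, x, y, z].
In Python, from cell import * gives the robot as it stands. The module is installed in compiled form; this text tells all that it offers.
- The arm moves only by the tool send_rows, never from a script. Its argument "steps" is one flat list of numbers, 7 for each row, row after row: the shift along the tool's x, y, z normalised to -1 to 1, where 1 is 0.02 m, then the turn, a rotation vector about the tool's x, y, z normalised to -1 to 1, where 1 is 4 degrees, then the gripper's target within -1 to 1 (shut at 1, half-way at 0, fully open at -1). A call has 1 to 10 rows; each row shifts and turns the commanded pose from where the row before left it, along the tool's axes as they then stand; what a row does not reach is not made up. A row lasts 1/12 s, in which the tool goes at most 41.7 mm and 7.16 degrees, less where a joint would pass 70% of its speed; a pose out of reach is approached as far as the arm can. A call with a number of a shift or a turn outside -1 to 1 is refused whole. A call with a gripper value outside its range is refused whole. The fingers move at their own pace and stop on an object; "newtons" is the grip in N (left out, the last holds). Time passes only in rows, so rows that do not move let the fingers close. It gives the time, the measured TCP pose, the force and the opening at its end, in the units of the state.
- read_state(): the state, without advancing time (a new reading comes with each control period).
- camera(name): name is "scene" or "top" or "wrist"; returns the picture (400x640x3 uint8, red, green, blue); there is no depth.
- camera_info(name): a dict with "fx", "fy", "cx", "cy" (pixels), "extrinsics" (4x4, takes a point from world to camera coordinates). Camera axes: x right, y up, looking along -z (the intrinsics and any distortion apply to the point x, -y, -z); pixel columns grow to the right and rows downward; lengths in m; the calibration is good to about 2 mm. A picture is of the moment at which its call begins: read the wrist's pose just before it. camera_info takes no time and is no camera call; for the wrist camera it gives the pose at the moment of the call.
- sign_off(): hands the job in, once; it reports no verdict.
The state is a dict: "time_s": time; "joint_positions": joint angles; "qvel": joint speeds; "effort": joint torques, N m; "tool_pos": TCP position; "orientation": TCP orientation; "wrist_force": force on the tool from outside, world axes, zero at the start; "ft_torque": the same for the moment, N m; "finger_gap": finger opening in m.
Only numpy, scipy, OpenCV 4.12 (cv2) and the standard library are available. Lean on these libraries where they do the work, as an engineer would, in place of code of your own. Each camera call takes 0.05 s, during which the arm holds its last target.

## Task

Make the syringe dispenser on the trolley ready to dose: first lift its barrel clamp, swing it square over the syringe barrel and let it down so that its foot bears on the barrel. Then pump the trigger until the pusher plate comes up against the plunger's thumb rest, and finish still holding the trigger part squeezed, so that the plate keeps pressing lightly with its spring about half pressed in, without driving the plunger in. Move the rod and plate only with the trigger, and leave the cup, vial and gauze pouch alone.

Things in the scene. Friction and masses are not known exactly. Their poses are not given: they have to be found in the camera images.
- dispenser: bench ratchet syringe dispenser, fixed: grey base plate 330 x 100 mm with syringe cradle, open aluminium ratchet housing with upright trigger, barrel clamp beside the cradle. Origin: mid base, on the worktop; y along the syringe axis, the way the pusher advances (towards the nozzle); z up. Syringe axis at x 0, z 55 mm; housing y -155 to -75, 40 mm wide, top z 104; clamp post at x +48, y +95 mm
- syringe: capped 50 ml syringe lying in the cradle, loose, flange in the cradle's slot: clear barrel 30 mm in diameter and 106 mm long, nozzle with white cap towards dispenser +y; origin on the barrel's axis at the middle of the flange, y along the axis towards the nozzle
- barrel_top (a point): point on top of the barrel where the clamp foot should come down, 45 mm in front of the flange (z about 70 mm)
- thumb_rest (a point): centre of the rear face of the plunger's round thumb rest (32 mm in diameter), which the pusher plate meets; 43 to 57 mm behind the flange at the start. The plunger slides only when pushed with more than about 28 N
- clamp_arm: the barrel clamp: level aluminium arm on an upright post, a black rubber foot (16 x 18 x 12 mm) under its end 48 mm from the post's axis, a black grip bar on top; origin on the post's axis, at worktop height when parked
- foot_pad (a point): middle of the underside of the clamp foot; z about 52 mm when parked beside the barrel, 70 mm when it bears on the barrel
- clamp_grip (a point): middle of the black grip bar on top of the clamp post, to lift and turn the clamp by: 12 mm thick (point's x axis), 44 mm long (point's y axis, the direction in which the arm and foot point), 22 mm tall, on the post's axis, centre at z 130 mm when parked, free all round
- clamp_lift (a joint): height of the barrel clamp on its post (m): 0 = at its lower stop, as parked; a spring and its weight pull it down with about 4 to 6 N; 0.018 = foot bearing on the barrel; at least about 0.022 is needed to pass over the barrel; upper stop 0.030
- clamp_swing (a joint): turn of the barrel clamp about its upright post (rad): 0 = parked, arm pointing along dispenser +y beside the barrel; pi/2 = arm square across the barrel, foot over its top; grows anticlockwise seen from above; stays where it is left; stop at 1.75
- trigger: upright aluminium trigger lever of the ratchet with a black cross bar at its top; origin on its pivot, in the dispenser frame at y -105, z 90 mm
- trigger_grip (a point): centre of the trigger's round black cross bar, 14 mm in diameter, 56 mm long along dispenser x, 75 mm above the pivot; z about 163 mm. Squeezing moves it some 33 mm along dispenser -y towards the fixed palm bar; it can be pinched from above across its diameter and turns freely between the fingers
- trigger_swing (a joint): trigger angle (rad): 0 = released, 0.45 = fully squeezed, stop. A spring pushes it back with 2.5 to 3.5 N at the bar. Each rad drives the rod forward 30 mm, so a full squeeze gives up to 13.4 mm, less up to 4 mm until the pawl meets its next tooth (4 mm apart); on the way back the rod stays
- palm_bar (a point): centre of the fixed black palm bar behind the trigger, 18 mm in diameter, 64 mm long along dispenser x, z 165 mm; the trigger bar's centre stands 77 mm in front of it when released and 43 mm when fully squeezed
- ratchet_rod: toothed steel rod through the ratchet housing with a cup at its front end that carries the sprung pusher plate; driven by the trigger only; origin at the dispenser's when the rod is fully back
- advance (a joint): how far the ratchet rod has been driven forward (m): 0 = fully back, 0.056 = end stop. A friction brake of 3 N holds it; when the plate is loaded and the trigger is let go, the rod backs off
- pusher_plate: round pusher plate, 36 mm in diameter with rubber face, on a sprung neck at the front of the rod; origin at the dispenser's when the rod is fully back and the spring slack
- pusher_face (a point): centre of the pusher plate's front face; the gap to point thumb_rest along dispenser y is what has to be pumped away
- buffer (a joint): how far the pusher plate's spring neck is pushed in (m): 0 = slack, 0.007 = bottomed; 2.2 N per mm, so 0.004 is about 9 N. About two fifths of the plate's force is felt at the trigger bar
- dose_cup: small plastic dose cup, bystander, 41 mm wide, 32 mm tall; origin under its middle
- vial_1: small capped vial, bystander, 25 mm wide, 43 mm tall; origin under its middle
- gauze_pack_1: flat gauze pouch, bystander, 68 x 95 x 12 mm; origin under its middle
Not all that is in view belongs to the job. What is shaped like the syringe but orange is not meant.

How it is judged:
By the outcome, as a careful person would: the job done as asked, in the order asked, and still so for the second after the job is handed in, while the arm keeps its last pose, push and grip.
It also fails if it takes over 67 s, if anything falls off the work surface, if the arm or the gripper's body presses on something with over 40 N, if the wrist force passes 120 N, or if a joint passes its speed limit or range.

## Working session

There is one attempt and no reset: what is moved stays moved. The work goes in short steps, Python scripts to look and compute and a tool call to move; the robot and the scene stay as the last step left them, time stands still between calls to the robot, and variables do not carry over. Pictures are saved under pics/ and viewed, and the job is handed in when it is done.

Besides the shell and the picture viewer there is one more tool, called after "Request:" by a JSON object that holds its "api" and its "payload". send_rows: Moves the arm, as the interface text tells. Scaled input: -1 to 1 covers 0.02 m each way for a shift and 4 degrees each way for a turn. Its arguments: {"type":"object","properties":{"steps":{"type":"array"},"newtons":{"type":"number"}},"required":["steps"]}

```bash
mkdir -p pics; cat > h.py <<'E'
from cell import *
import numpy as np, cv2
def snap(n,f):
    im=camera(n); cv2.imwrite('pics/'+f,im[:,:,::-1]); return im
E
python3 - <<'E'
from h import *
s=read_state(); print(s)
for n in ['scene','top','wrist']:
    i=camera_info(n); print(n,{k:(np.round(v,4).tolist() if k=='extrinsics' else v) for k,v in i.items()})
    snap(n,n+'0.png')
E
```

```text
{'time_s': 0.0, 'joint_positions': array([ 1.22799757,  0.46834245, -0.01162794,  1.60361326,  0.00602524,
        1.07141101, -0.05628265]), 'qvel': array([ 0.00108493, -0.00087425,  0.00130956,  0.00097665, -0.00019469,
        0.00106508, -0.00158609]), 'effort': array([-1.09843934e-04, -5.20575571e+01, -1.25486651e-02, -2.43750840e+01,
       -5.66435815e-02,  1.73384103e-02,  1.41107321e-04]), 'tool_pos': array([ 0.19174406, -0.62050042,  0.23266717]), 'orientation': array([-8.47588892e-04,  9.88786642e-01,  1.49332582e-01, -1.95425042e-04]), 'wrist_force': array([-0.44272039, -0.00537221,  0.48748447]), 'ft_torque': array([-0.0012165 , -0.01233454,  0.03526866]), 'finger_gap': 0.09155739332138024}
scene {'fx': 434.67056093455034, 'fy': 434.67056093455034, 'cx': 320.17881298732055, 'cy': 200.59727620025427, 'extrinsics': [[-0.7641, -0.6451, 0.011, 0.5165], [0.4014, -0.462, 0.7909, -0.3252], [-0.5051, 0.6087, 0.6119, -0.9356], [0.0, 0.0, 0.0, 1.0]]}
top {'fx': 409.0621169595203, 'fy': 409.0621169595203, 'cx': 316.83081380204305, 'cy': 190.8161229319666, 'extrinsics': [[-0.0064, -0.9996, 0.0282, 0.0631], [0.9943, -0.0033, 0.1065, -0.6239], [-0.1063, 0.0287, 0.9939, -1.1958], [0.0, 0.0, 0.0, 1.0]]}
wrist {'fx': 312.3497693043736, 'fy': 312.3497693043736, 'cx': 318.1302753012791, 'cy': 200.14283388488226, 'extrinsics': [[0.2942, -0.9557, -0.0022, -0.648], [0.9191, 0.2836, -0.2736, 0.0308], [0.2621, 0.0785, 0.9618, -0.3924], [0.0, 0.0, 0.0, 1.0]]}
```

View pics/scene0.png

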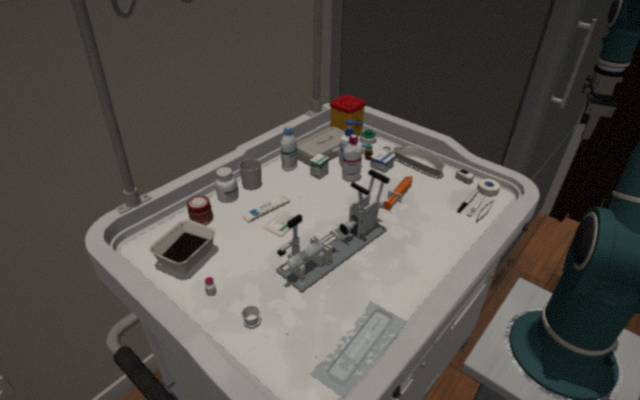

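View pics/top0.png

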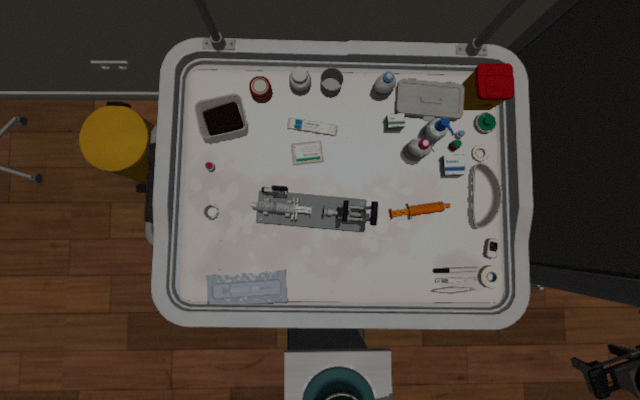

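View pics/wrist0.png

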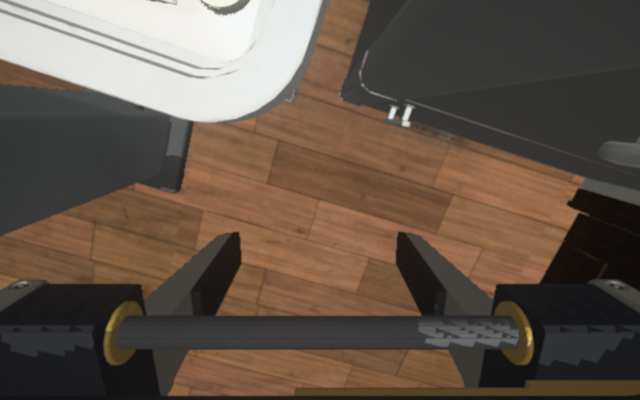

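```bash
python3 - <<'E'
import cv2
a=cv2.imread('pics/top0.png')[170:250,235:395]; cv2.imwrite('pics/topz.png',cv2.resize(a,None,fx=5,fy=5,interpolation=cv2.INTER_CUBIC))
a=cv2.imread('pics/scene0.png')[160:300,265:405]; cv2.imwrite('pics/scenez.png',cv2.resize(a,None,fx=4.2,fy=4.2,interpolation=cv2.INTER_CUBIC))
E
```

```text
(no output)
```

View pics/topz.png

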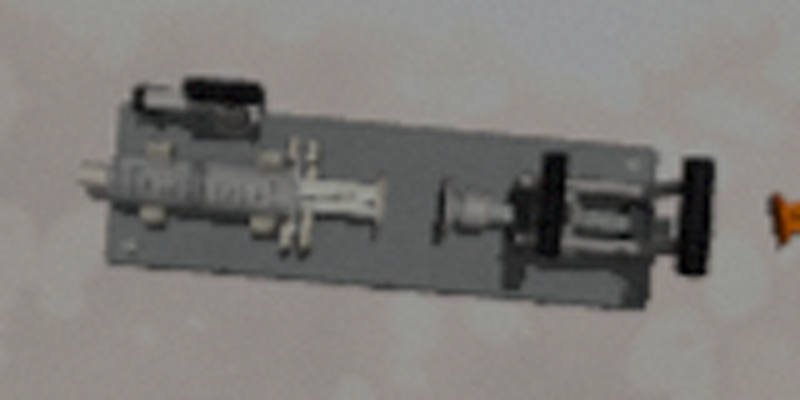

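View pics/scenez.png

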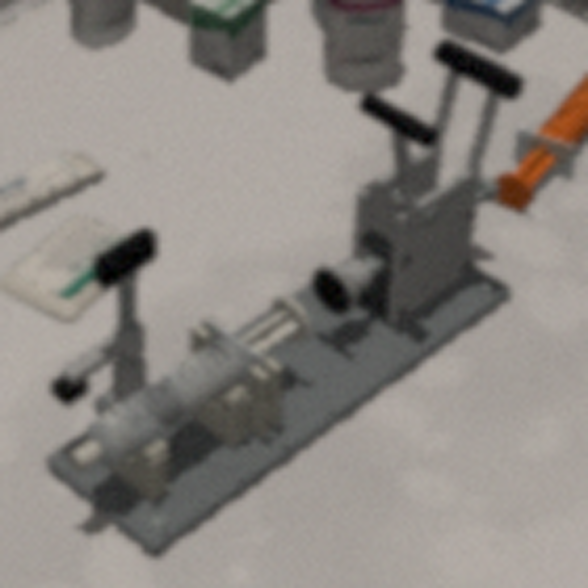

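```bash
cat >> h.py <<'E'
def ray(i,u,v):
    E=i['extrinsics']; R=E[:3,:3]; t=E[:3,3]
    d=R.T@np.array([(u-i['cx'])/i['fx'],-(v-i['cy'])/i['fy'],-1.]); return -R.T@t,d
def onz(i,u,v,z):
    c,d=ray(i,u,v); return c+d*(z-c[2])/d[2]
def tri(rs):
    A=np.zeros((3,3));b=np.zeros(3)
    for c,d in rs:
        d=d/np.linalg.norm(d);P=np.eye(3)-np.outer(d,d);A+=P;b+=P@c
    p=np.linalg.solve(A,b); return p,[np.linalg.norm((np.eye(3)-np.outer(d,d)/(d@d))@(p-c)) for c,d in rs]
def proj(i,p):
    q=i['extrinsics'][:3,:3]@p+i['extrinsics'][:3,3]
    return i['cx']+i['fx']*q[0]/-q[2], i['cy']-i['fy']*q[1]/-q[2]
E
python3 - <<'E'
from h import *
for f,(x0,y0,x1,y1) in (('top',(235,170,395,250)),('scene',(265,160,405,300))):
    a=cv2.imread(f'pics/{f}0.png')[y0:y1,x0:x1]; g=a.max(2)
    m=(g<48).astype(np.uint8)
    n,l,st,c=cv2.connectedComponentsWithStats(m)
    for k in range(1,n):
        if st[k,4]>8:
            r=cv2.minAreaRect(np.argwhere(l==k)[:,::-1].astype(np.float32)); print(f,st[k,4],c[k]+[x0,y0],np.round(r[0],1)+[x0,y0],np.round(r[1:][0],1),r[2])
    
T=camera_info('top');S=camera_info('scene')
z=lambda u,v:(235+u/5,170+v/5)
for n,p in dict(gripmid=((224,92),.141),g1=((186,88),.141),g2=((263,94),.141),palm=((696,217),.165),trig=((553,205),.163),b1=((122,103),.008),b2=((655,150),.008),b3=((645,307),.008),b4=((108,263),.008)).items(): print(n,onz(T,*z(*p[0]),p[1]).round(4))
E
```

```text
top 66 [279.27272727 188.3030303 ] [279.4 188.6] [15.4  4.7] 7.125016689300537
top 24 [265.625      192.20833333] [265.4 191.9] [10.   3.5] 35.53767395019531
top 28 [275.17857143 195.07142857] [276. 195.] [8. 4.] 0.0
top 280 [345.65714286 216.40714286] [348.9 214.9] [31.6 27.2] 7.125016689300537
top 139 [373.33093525 212.87769784] [372.  212.9] [ 8.8 22.3] 4.085616588592529
top 10 [322.7 212.5] [322.8 212.5] [0.8 9.1] 8.130102157592773
top 46 [358.45652174 211.        ] [358.6 210.8] [15.2  6.3] 26.56505012512207
top 12 [280.5 213.5] [280.5 213.5] [7. 1.] -0.0
scene 96 [378.25       176.13541667] [378.1 176.3] [20.1  4.9] 26.56505012512207
scene 64 [359.859375 188.5625  ] [359.3 188.7] [18.4  4.2] 28.300758361816406
scene 93 [294.06451613 221.40860215] [294.5 221.4] [ 6.7 15.1] 59.03623962402344
scene 27 [354.7037037  218.18518519] [355.  218.3] [7.6 3.6] 36.869895935058594
scene 53 [343.41509434 229.24528302] [343.5 229.5] [9.9 5.7] 45.0
scene 55 [354.18181818 229.96363636] [353.5 229.2] [ 6.4 11.3] 7.125016689300537
scene 20 [280.9  252.45] [281.  252.5] [3. 6.] 90.0
scene 34 [309.38235294 265.55882353] [309.5 265. ] [6.7 9.8] 63.43495178222656
gripmid [0.6196 0.1643 0.141 ]
g1 [0.6219 0.185  0.141 ]
g2 [0.6184 0.143  0.141 ]
palm [ 0.5489 -0.0891  0.165 ]
trig [ 0.5558 -0.0128  0.163 ]
b1 [0.6281 0.2346 0.008 ]
b2 [ 0.598  -0.0913  0.008 ]
b3 [ 0.5023 -0.0833  0.008 ]
b4 [0.5308 0.2422 0.008 ]
```

```bash
cat >> h.py <<'E'
from scipy.spatial.transform import Rotation as Ro
def Rt(s=None):
    s=s or read_state(); q=s['orientation']; return Ro.from_quat([q[1],q[2],q[3],q[0]]).as_matrix()
def go(target,yaw_y_deg,s=None):
    "rows-units to reach target (translation in current tool frame /0.02) and turn about tool z /4deg"
    s=s or read_state(); R=Rt(s); d=R.T@(np.array(target)-s['tool_pos'])
    w=np.radians(yaw_y_deg); Y=np.array([np.cos(w),np.sin(w),0]);Z=np.array([0,0,-1.]);X=np.cross(Y,Z)
    rv=Ro.from_matrix(R.T@np.c_[X,Y,Z]).as_rotvec(degrees=True)
    print('pos',s['tool_pos'].round(4),'units',(d/.02).round(2),'turn',(rv/4).round(2)); return d/.02,rv/4
E
python3 - <<'E'
from h import *
T=camera_info('top');S=camera_info('scene');W=camera_info('wrist')
s=read_state();R=Rt(s);E=W['extrinsics'];c=-E[:3,:3].T@E[:3,3]
print('cam in tool',R.T@(c-s['tool_pos']),'view dir tool',R.T@(-E[2,:3]),'cam x',R.T@E[0,:3])
for n,a,b in (('grip',(279.4,188.5),(294.3,221.4)),('palm',(374.2,213.3),(378.2,176.2)),('trig',(345.6,211),(359.6,188.6))):
    p,e=tri([ray(T,*a),ray(S,*b)]);print(n,p.round(4),np.round(e,4))
go([.6205,.165,.25],-5.2)
E
```

```text
cam in tool [ 0.07704506 -0.00078523 -0.15168314] view dir tool [-2.73498943e-01 -9.10447028e-04  9.61871872e-01] cam x [-1.15097386e-03  9.99999146e-01  6.19267631e-04]
grip [0.6208 0.1662 0.1285] [0.0001 0.0001]
palm [ 0.5494 -0.0893  0.1631] [0.0002 0.0002]
trig [ 0.5558 -0.013   0.1608] [0.0001 0.0001]
pos [ 0.1918 -0.6206  0.2329] units [ 32.08 -31.2   -0.82] turn [-2.000e-02 -1.000e-02 -1.691e+01]
```

Request:
{"api": "send_rows", "payload": {"steps": [1, -0.97, 0, 0, 0, 0, -1, 1, -0.97, 0, 0, 0, 0, -1, 1, -0.97, 0, 0, 0, 0, -1, 1, -0.97, 0, 0, 0, 0, -1, 1, -0.97, 0, 0, 0, 0, -1, 1, -0.97, 0, 0, 0, 0, -1, 1, -0.97, 0, 0, 0, 0, -1, 1, -0.97, 0, 0, 0, 0, -1, 1, -0.97, 0, 0, 0, 0, -1, 1, -0.97, 0, 0, 0, 0, -1]}}

```text
time_s: 0.98
tool_pos: [0.3261, -0.3752, 0.2335]
orientation: [-0.0, 0.989, 0.149, -0.0]
wrist_force: [0.3, 0.3, -0.5]
finger_gap: 0.0919
```

Request:
{"api": "send_rows", "payload": {"steps": [1, -0.97, 0, 0, 0, 0, -1, 1, -0.97, 0, 0, 0, 0, -1, 1, -0.97, 0, 0, 0, 0, -1, 1, -0.97, 0, 0, 0, 0, -1, 1, -0.97, 0, 0, 0, 0, -1, 1, -0.97, 0, 0, 0, 0, -1, 1, -0.97, 0, 0, 0, 0, -1, 1, -0.97, 0, 0, 0, 0, -1, 1, -0.97, 0, 0, 0, 0, -1, 1, -0.97, 0, 0, 0, 0, -1]}}

```text
time_s: 1.82
tool_pos: [0.4598, -0.131, 0.2335]
orientation: [0.0, 0.989, 0.149, -0.0]
wrist_force: [0.8, -0.4, 0.0]
finger_gap: 0.0922
```

Request:
{"api": "send_rows", "payload": {"steps": [0, 0, 0, 0, 0, -1, -1, 0, 0, 0, 0, 0, -1, -1, 0, 0, 0, 0, 0, -1, -1, 0, 0, 0, 0, 0, -1, -1, 0, 0, 0, 0, 0, -1, -1, 0, 0, 0, 0, 0, -1, -1, 0, 0, 0, 0, 0, -1, -1, 0, 0, 0, 0, 0, -1, -1, 0, 0, 0, 0, 0, -1, -1, 0, 0, 0, 0, 0, -1, -1]}}

```text
time_s: 2.65
tool_pos: [0.4593, -0.1322, 0.2334]
orientation: [-0.0, 0.877, 0.48, -0.0]
wrist_force: [0.2, -0.4, 0.7]
finger_gap: 0.092
```

Request:
{"api": "send_rows", "payload": {"steps": [0, 0, 0, 0, 0, -1, -1, 0, 0, 0, 0, 0, -1, -1, 0, 0, 0, 0, 0, -1, -1, 0, 0, 0, 0, 0, -1, -1, 0, 0, 0, 0, 0, -1, -1, 0, 0, 0, 0, 0, -1, -1, 0, 0, 0, 0, 0, -0.9, -1]}}

```text
time_s: 3.23
tool_pos: [0.4593, -0.1322, 0.2334]
orientation: [-0.0, 0.737, 0.675, -0.0]
wrist_force: [-0.6, -0.3, -0.3]
finger_gap: 0.0918
```

```bash
python3 - <<'E'
from h import *
s=read_state();print(s['time_s'],s['joint_positions'].round(3));go([.6205,.165,.25],-5.2)
E
```

```text
3.2333 [ 0.653  0.222 -0.499  1.985  0.129  0.965  0.003]
pos [ 0.4593 -0.1322  0.2334] units [15.51  6.73 -0.83] turn [-0.01 -0.    0.04]
```

Request:
{"api": "send_rows", "payload": {"steps": [1, 0.6, -0.1, 0, 0, 0, -1, 1, 0.6, -0.1, 0, 0, 0, -1, 1, 0.6, -0.1, 0, 0, 0, -1, 1, 0.6, -0.1, 0, 0, 0, -1, 1, 0.6, -0.1, 0, 0, 0, -1, 1, 0.6, -0.1, 0, 0, 0, -1, 1, 0.6, -0.1, 0, 0, 0, -1, 1, 0.6, -0.1, 0, 0, 0, -1, 1, 0, 0, 0, 0, 0, -1, 0, 0, 0, 0, 0, 0, -1]}}

```text
time_s: 4.07
tool_pos: [0.5717, 0.0432, 0.2495]
orientation: [-0.001, 0.737, 0.676, 0.001]
wrist_force: [-0.9, 0.4, -0.1]
finger_gap: 0.0919
```

```bash
python3 - <<'E'
from h import *
import pickle
s=read_state();print(s['time_s'],s['tool_pos'])
pickle.dump(camera_info('wrist'),open('w1.pkl','wb'));snap('wrist','w1.png')
E
```

```text
4.0667 [0.571669   0.04317031 0.24948391]
```

View pics/w1.png

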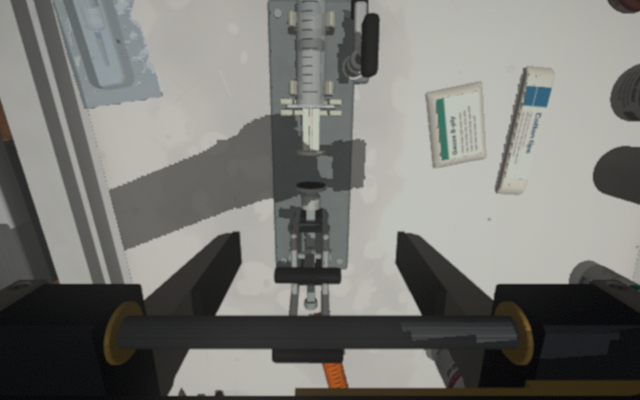

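```bash
python3 - <<'E'
import cv2
a=cv2.imread('pics/w1.png')[80:205,265:375]; cv2.imwrite('pics/w1z.png',cv2.resize(a,None,fx=4.8,fy=4.8,interpolation=cv2.INTER_CUBIC))
E
```

```text
(no output)
```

View pics/w1z.png

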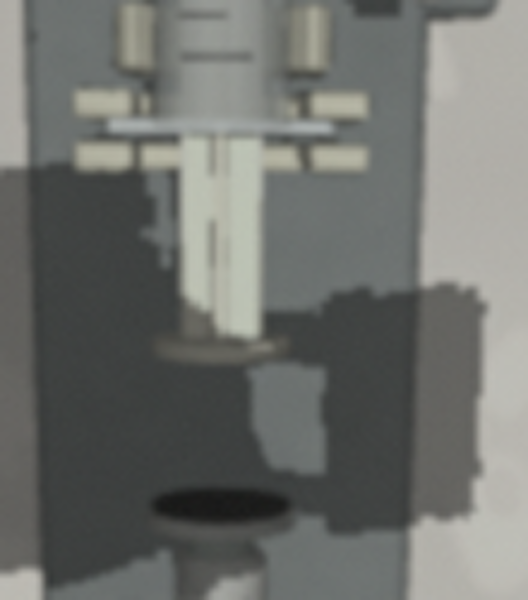

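```bash
cat >> h.py <<'E'
yaw=np.radians(-5.2); ey=np.array([-np.sin(yaw),np.cos(yaw),0]); ex=np.array([np.cos(yaw),np.sin(yaw),0]); O=np.array([.5648,.0756,0])
def disp(p): d=p-O; return np.array([d@ex,d@ey,p[2]])
E
python3 - <<'E'
from h import *
import pickle
W=pickle.load(open('w1.pkl','rb'))
z=lambda u,v:(265+u/4.8,80+v/4.8)
for n,u,v,h in (('restrear',221,352,.055),('restfront',221,341,.055),('plate',222,505,.055),('flange',221,128,.055),('plateL',152,505,.055),('plateR',292,505,.055)):
    p=onz(W,*z(u,v),h);print(n,p.round(4),disp(p).round(4))
for n,u,v,h in (('gripTopFar',370,15,.141),('gripTopNear',370,75,.141),('trig',308,275,.163),('palm',308,354,.165)):
    p=onz(W,u,v,h);print(n,p.round(4),disp(p).round(4))
go([.6207,.1655,.25],-5.2)
E
```

```text
restrear [0.5662 0.0778 0.055 ] [0.0011 0.0023 0.055 ]
restfront [0.5664 0.0803 0.055 ] [0.0012 0.0048 0.055 ]
plate [0.5631 0.0418 0.055 ] [ 0.0013 -0.0338  0.055 ]
flange [0.5707 0.127  0.055 ] [0.0012 0.0517 0.055 ]
plateL [0.5465 0.0433 0.055 ] [-0.0153 -0.0339  0.055 ]
plateR [0.5796 0.0404 0.055 ] [ 0.0179 -0.0337  0.055 ]
gripTopFar [0.6221 0.1865 0.141 ] [0.047  0.1157 0.141 ]
gripTopNear [0.6204 0.1449 0.141 ] [0.0491 0.0741 0.141 ]
trig [ 0.5577 -0.0113  0.163 ] [ 0.0008 -0.0872  0.163 ]
palm [ 0.5503 -0.0901  0.165 ] [ 0.0005 -0.1663  0.165 ]
pos [0.5713 0.0406 0.2493] units [ 6.44  1.92 -0.03] turn [-0.01 -0.01  0.05]
```

Request:
{"api": "send_rows", "payload": {"steps": [1, 0.33, 0, 0, 0, 0, -0.4, 1, 0.33, 0, 0, 0, 0, -0.4, 1, 0.33, 0, 0, 0, 0, -0.4, 1, 0.33, 0, 0, 0, 0, -0.4, 1, 0.33, 0, 0, 0, 0, -0.4, 1, 0.33, 0, 0, 0, 0.05, -0.4, 0.46, 0, 0, 0, 0, 0, -0.4, 0, 0, 0.5, 0, 0, 0, -0.4, 0, 0, 0.5, 0, 0, 0, -0.4, 0, 0, 0, 0, 0, 0, -0.4]}}

```text
time_s: 4.95
tool_pos: [0.6212, 0.1604, 0.2264]
orientation: [-0.0, 0.74, 0.672, -0.003]
wrist_force: [-0.6, -0.4, -0.2]
finger_gap: 0.0642
```

```bash
python3 - <<'E'
from h import *
import pickle
s=read_state();go([.6213,.1658,.132],-5.2)
pickle.dump(camera_info('wrist'),open('w2.pkl','wb'));snap('wrist','w2.png')
E
```

```text
pos [0.6212 0.1604 0.2264] units [0.29 0.   4.72] turn [-0.06  0.05 -0.08]
```

View pics/w2.png

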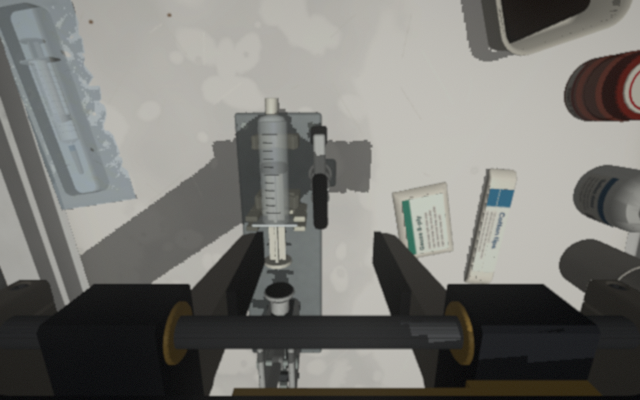

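Request:
{"api": "send_rows", "payload": {"steps": [0.25, 0, 0.8, 0, 0, 0, -0.4, 0, 0, 0.8, 0, 0, 0, -0.4, 0, 0, 0.8, 0, 0, 0, -0.4, 0, 0, 0.8, 0, 0, 0, -0.4, 0, 0, 0.8, 0, 0, 0, -0.4, 0, 0, 0.7, 0, 0, 0, -0.4, 0, 0, 0, 0, 0, 0, -0.4, 0, 0, 0, 0, 0, 0, -0.4]}}

```text
time_s: 5.67
tool_pos: [0.623, 0.1674, 0.1351]
orientation: [-0.0, 0.74, 0.672, -0.001]
wrist_force: [-0.5, 0.1, -0.8]
finger_gap: 0.0644
```

```bash
python3 - <<'E'
from h import *
s=read_state();go([.6213,.1658,.132],-5.2);print(s['wrist_force'].round(2))
snap('wrist','w3.png')
E
```

```text
pos [0.623  0.1674 0.1351] units [-0.09 -0.08  0.16] turn [-0.02  0.01 -0.07]
[-0.47  0.07 -0.78]
```

View pics/w3.png

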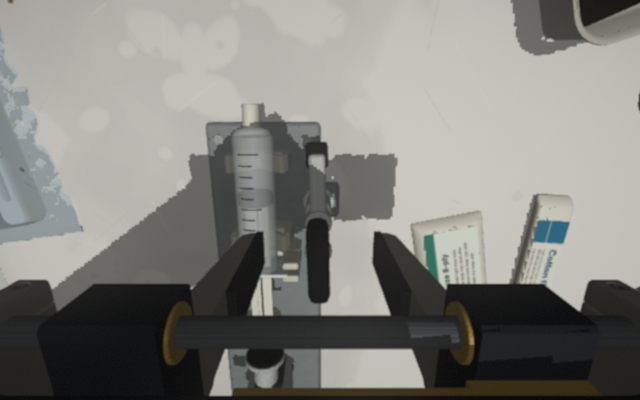

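Request:
{"api": "send_rows", "payload": {"newtons": 25, "steps": [-0.07, -0.05, 0.15, 0, 0, 0, 0.3, 0, 0, 0, 0, 0, 0, 1, 0, 0, 0, 0, 0, 0, 1, 0, 0, 0, 0, 0, 0, 1, 0, 0, 0, 0, 0, 0, 1, 0, 0, 0, 0, 0, 0, 1]}}

```text
time_s: 6.22
tool_pos: [0.6222, 0.1671, 0.1328]
orientation: [0.0, 0.74, 0.673, 0.0]
wrist_force: [-0.0, -0.3, -0.6]
finger_gap: 0.0263
```

Request:
{"api": "send_rows", "payload": {"steps": [0, 0, 0, 0, 0, 0, 1, 0, 0, 0, 0, 0, 0, 1, 0, 0, 0, 0, 0, 0, 1, 0, 0, 0, 0, 0, 0, 1, 0, 0, 0, 0, 0, 0, 1, 0, 0, 0, 0, 0, 0, 1]}}

```text
time_s: 6.72
tool_pos: [0.6226, 0.1669, 0.1326]
orientation: [0.0, 0.74, 0.673, 0.0]
wrist_force: [2.9, 0.4, -1.1]
finger_gap: 0.0118
```

Request:
{"api": "send_rows", "payload": {"steps": [0, 0, -0.25, 0, 0, 0, 1, 0, 0, -0.25, 0, 0, 0, 1, 0, 0, -0.25, 0, 0, 0, 1, 0, 0, -0.25, 0, 0, 0, 1, 0, 0, -0.25, 0, 0, 0, 1, 0, 0, -0.08, 0, 0, 0, 1, 0, 0, 0, 0, 0, 0, 1]}}

```text
time_s: 7.3
tool_pos: [0.6224, 0.1669, 0.1597]
orientation: [0.0, 0.74, 0.673, 0.0]
wrist_force: [5.7, 0.5, -5.6]
finger_gap: 0.0119
```

```bash
python3 - <<'E'
from h import *
s=read_state();go([.6213,.1658,.132],-5.2);print(s['wrist_force'].round(2),s['ft_torque'].round(2),s['finger_gap'],s['joint_positions'].round(2))
snap('wrist','w4.png')
E
```

```text
pos [0.6224 0.1669 0.1597] units [-0.06 -0.05  1.38] turn [ 0.01 -0.   -0.06]
[ 5.67  0.5  -5.62] [ 0.08 -1.28  0.01] 0.011904971440959823 [ 0.05  0.6  -0.52  1.65  0.35  0.98 -0.68]
```

View pics/w4.png

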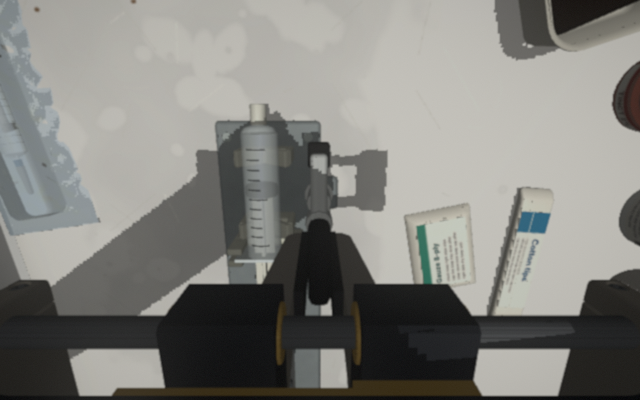

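Request:
{"api": "send_rows", "payload": {"steps": [0, 0.04, 0, 0, 0, -0.5, 1, 0, 0, 0, 0, 0, -1, 1, 0, 0, 0, 0, 0, -1, 1, 0, 0, 0, 0, 0, -1, 1, 0, 0, 0, 0, 0, -1, 1]}}

```text
time_s: 7.77
tool_pos: [0.6223, 0.1669, 0.1586]
orientation: [-0.0, 0.624, 0.781, -0.001]
wrist_force: [4.0, 1.1, -5.7]
finger_gap: 0.0123
```

```bash
python3 - <<'E'
from h import *
s=read_state();go([.6213,.1658,.132],-5.2);print(s['wrist_force'].round(2),s['ft_torque'].round(2),s['finger_gap'])
E
```

```text
pos [0.6223 0.1669 0.1586] units [-0.04 -0.06  1.33] turn [-0.02  0.    4.5 ]
[ 3.95  1.12 -5.71] [ 0.1  -1.03 -0.04] 0.012250688016513665
```

Request:
{"api": "send_rows", "payload": {"steps": [0, 0, 0, 0, 0, -1, 1, 0, 0, 0, 0, 0, -1, 1, 0, 0, 0, 0, 0, -1, 1, 0, 0, 0, 0, 0, -1, 1, 0, 0, 0, 0, 0, -1, 1, 0, 0, 0, 0, 0, -1, 1, 0, 0, 0, 0, 0, -1, 1, 0, 0, 0, 0, 0, -1, 1, 0, 0, 0, 0, 0, -1, 1]}}

```text
time_s: 8.52
tool_pos: [0.622, 0.1667, 0.1585]
orientation: [-0.001, 0.352, 0.936, -0.001]
wrist_force: [2.1, 1.2, -5.8]
finger_gap: 0.0116
```

Request:
{"api": "send_rows", "payload": {"steps": [0, 0, 0, 0, 0, -1, 1, 0, 0, 0, 0, 0, -1, 1, 0, 0, 0, 0, 0, -1, 1, 0, 0, 0, 0, 0, -1, 1, 0, 0, 0, 0, 0, -1, 1, 0, 0, 0, 0, 0, -1, 1, 0, 0, 0, 0, 0, -1, 1, 0, 0, 0, 0, 0, -1, 1, 0, 0, 0, 0, 0, -1, 1, 0, 0, 0, 0, 0, 0, 1]}}

```text
time_s: 9.35
tool_pos: [0.6219, 0.1663, 0.1583]
orientation: [-0.001, 0.046, 0.999, -0.001]
wrist_force: [2.6, -0.8, -5.3]
finger_gap: 0.0123
```

```bash
python3 - <<'E'
from h import *
s=read_state();go([.6213,.1658,.132],84.8);print(s['wrist_force'].round(2),s['ft_torque'].round(2),s['finger_gap'])
snap('wrist','w5.png')
im=camera('top')[160:260,235:395];cv2.imwrite('pics/t5.png',cv2.resize(im[:,:,::-1],None,fx=5,fy=5,interpolation=cv2.INTER_CUBIC))
E
```

```text
pos [0.6219 0.1663 0.1583] units [ 0.02 -0.03  1.31] turn [-0.02 -0.04 -0.03]
[ 2.56 -0.78 -5.33] [-0.02 -0.68 -0.01] 0.012338921439595533
```

View pics/w5.png

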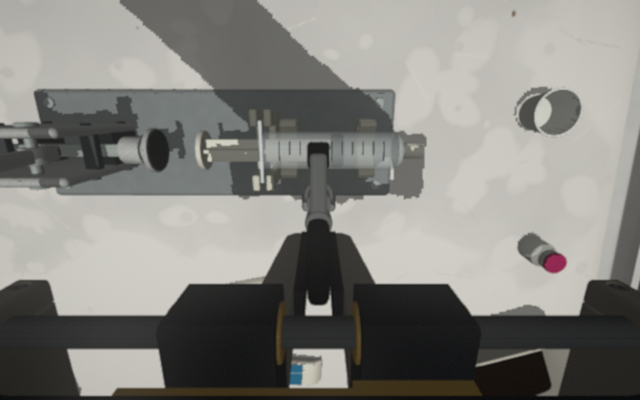

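Request:
{"api": "send_rows", "payload": {"steps": [0, 0, -0.0, 0, 0, 0, 1, 0, 0, 0.1, 0, 0, 0, 1, 0, 0, 0.1, 0, 0, 0, 1, 0, 0, 0.1, 0, 0, 0, 1, 0, 0, 0.05, 0, 0, 0, 1, 0, 0, 0, 0, 0, 0, 1]}}

```text
time_s: 9.95
tool_pos: [0.6222, 0.1665, 0.1515]
orientation: [-0.001, 0.047, 0.999, -0.001]
wrist_force: [-2.1, -2.0, -5.1]
finger_gap: 0.0116
```

Request:
{"api": "send_rows", "payload": {"steps": [0, 0, 0.03, 0, 0, 0, 1, 0, 0, 0.03, 0, 0, 0, 1, 0, 0, 0, 0, 0, 0, 1, 0, 0, 0, 0, 0, 0, 1]}}

```text
time_s: 10.28
tool_pos: [0.6223, 0.1665, 0.1507]
orientation: [-0.001, 0.047, 0.999, -0.001]
wrist_force: [-2.6, -3.2, -5.2]
finger_gap: 0.0119
```

Request:
{"api": "send_rows", "payload": {"steps": [0, 0, 0.04, 0, 0, 0, 1, 0, 0, 0.03, 0, 0, 0, 1, 0, 0, 0, 0, 0, 0, 1, 0, 0, 0, 0, 0, 0, 1]}}

```text
time_s: 10.62
tool_pos: [0.6226, 0.1666, 0.1503]
orientation: [-0.0, 0.047, 0.999, -0.001]
wrist_force: [-5.9, -4.5, 0.9]
finger_gap: 0.0119
```

Request:
{"api": "send_rows", "payload": {"steps": [0, 0, 0, 0, 0, 0, 0.6, 0, 0, 0, 0, 0, 0, 0.3, 0, 0, 0, 0, 0, 0, 0, 0, 0, 0, 0, 0, 0, -0.2, 0, 0, 0, 0, 0, 0, -0.3, 0, 0, 0, 0, 0, 0, -0.3]}}

```text
time_s: 11.12
tool_pos: [0.6232, 0.1673, 0.1498]
orientation: [0.0, 0.047, 0.999, 0.0]
wrist_force: [1.1, 0.1, 0.0]
finger_gap: 0.0495
```

Request:
{"api": "send_rows", "payload": {"steps": [0, 0, -0.5, 0, 0, 0, -0.3, 0, 0, -1, 0, 0, 0, -0.3, 0, 0, -1, 0, 0, 0, -0.3, 0, 0, -1, 0, 0, 0, -0.3, 0, 0, -1, 0, 0, 0, -0.3, 0, 0, -0.6, 0, 0, 0, -0.3, 0, 0, 0, 0, 0, 0, -0.3]}}

```text
time_s: 11.7
tool_pos: [0.6242, 0.1679, 0.255]
orientation: [0.003, 0.047, 0.999, 0.001]
wrist_force: [0.9, 0.5, -0.1]
finger_gap: 0.0595
```

```bash
python3 - <<'E'
from h import *
s=read_state();go([.557,-.0122,.235],84.8);print(s['wrist_force'].round(2),s['joint_positions'].round(2))
snap('wrist','w6.png')
im=camera('scene')[160:300,265:405];cv2.imwrite('pics/s6.png',cv2.resize(im[:,:,::-1],None,fx=4.2,fy=4.2,interpolation=cv2.INTER_CUBIC))
E
```

```text
pos [0.6242 0.1679 0.255 ] units [ 2.5  -9.28  0.97] turn [ 0.03  0.07 -0.06]
[ 0.9   0.55 -0.07] [ 0.31  0.63 -0.93  1.55  0.53  1.22  0.76]
```

View pics/w6.png

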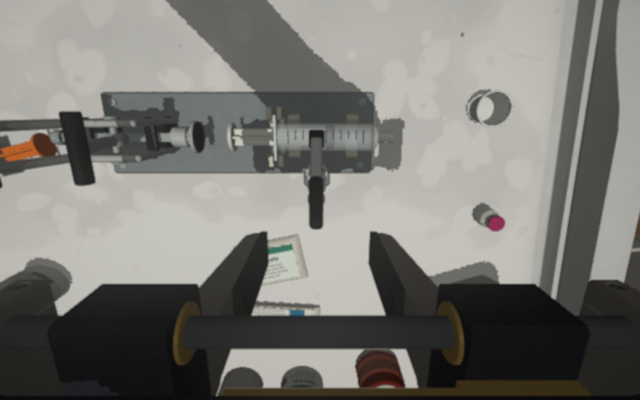

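View pics/s6.png

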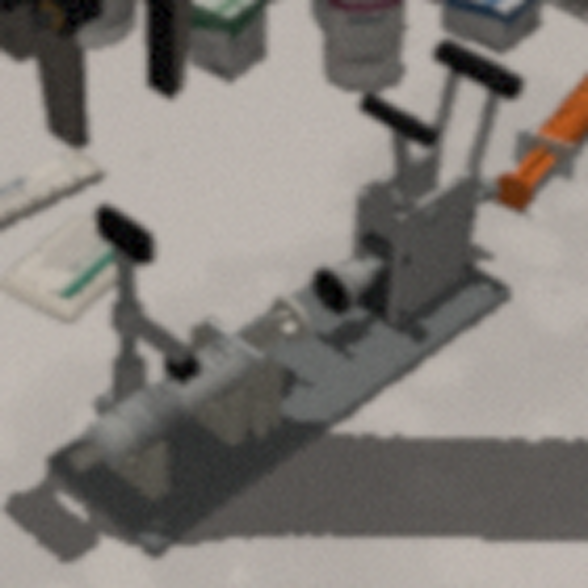

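Request:
{"api": "send_rows", "payload": {"steps": [0.25, -0.93, 0.1, 0, 0, -0.06, -0.3, 0.25, -0.93, 0.1, 0, 0, 0, -0.3, 0.25, -0.93, 0.1, 0, 0, 0, -0.3, 0.25, -0.93, 0.1, 0, 0, 0, -0.3, 0.25, -0.93, 0.1, 0, 0, 0, -0.3, 0.25, -0.93, 0.1, 0, 0, 0, -0.3, 0.25, -0.93, 0.1, 0, 0, 0, -0.3, 0.25, -0.93, 0.1, 0, 0, 0, -0.3, 0.25, -0.93, 0.1, 0, 0, 0, -0.3, 0.25, -0.93, 0.1, 0, 0, 0, -0.3]}}

```text
time_s: 12.63
tool_pos: [0.5549, -0.0149, 0.2299]
orientation: [-0.001, 0.045, 0.999, 0.0]
wrist_force: [-0.4, -1.0, -0.1]
finger_gap: 0.0596
```

Request:
{"api": "send_rows", "payload": {"steps": [0, 0, 0, 0, 0, 0, -0.3, 0, 0, 0, 0, 0, 0, -0.3]}}

```text
time_s: 12.8
tool_pos: [0.5554, -0.0149, 0.2303]
orientation: [-0.001, 0.046, 0.999, 0.0]
wrist_force: [0.3, -0.1, -0.4]
finger_gap: 0.0597
```

```bash
python3 - <<'E'
from h import *
import pickle
s=read_state();go([.557,-.0122,.165],84.8);print(s['wrist_force'].round(2),s['joint_positions'].round(2))
pickle.dump(camera_info('wrist'),open('w7.pkl','wb'));snap('wrist','w7.png')
E
```

```text
pos [ 0.5554 -0.0149  0.2303] units [-0.07  0.14  3.26] turn [-0.   -0.03 -0.03]
[ 0.33 -0.12 -0.44] [ 0.71  0.51 -0.98  1.79  0.48  1.1   1.04]
```

View pics/w7.png

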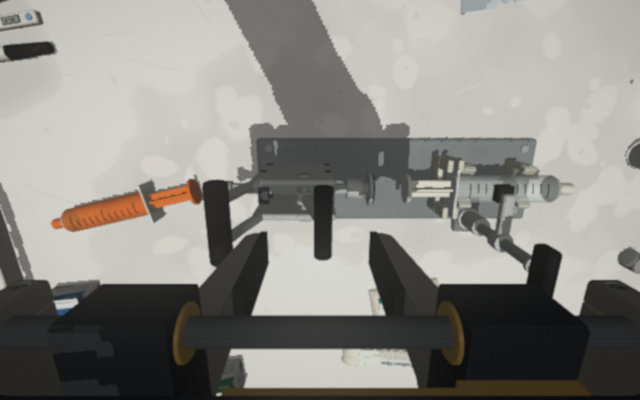

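Request:
{"api": "send_rows", "payload": {"newtons": 12, "steps": [-0.05, 0.13, 0.6, 0, 0, 0, -0.3, 0, 0, 0.6, 0, 0, 0, -0.3, 0, 0, 0.6, 0, 0, 0, -0.3, 0, 0, 0.6, 0, 0, 0, -0.3, 0, 0, 0.6, 0, 0, 0, -0.3, 0, 0, 0.2, 0, 0, 0, -0.3, 0, 0, 0, 0, 0, 0, -0.3, 0, 0, 0, 0, 0, 0, -0.3]}}

```text
time_s: 13.52
tool_pos: [0.5575, -0.011, 0.1674]
orientation: [-0.0, 0.045, 0.999, 0.0]
wrist_force: [0.5, 0.9, -0.2]
finger_gap: 0.0599
```

Request:
{"api": "send_rows", "payload": {"newtons": 12, "steps": [0, 0, 0, 0, 0, 0, 0.1, 0, 0, 0, 0, 0, 0, 0.4, 0, 0, 0, 0, 0, 0, 1, 0, 0, 0, 0, 0, 0, 1, 0, 0, 0, 0, 0, 0, 1, 0, 0, 0, 0, 0, 0, 1, 0, 0, 0, 0, 0, 0, 1, 0, 0, 0, 0, 0, 0, 1, 0, 0, 0, 0, 0, 0, 1, 0, 0, 0, 0, 0, 0, 1]}}

```text
time_s: 14.35
tool_pos: [0.5574, -0.0117, 0.1676]
orientation: [-0.0, 0.045, 0.999, -0.0]
wrist_force: [-0.4, -1.8, 1.4]
finger_gap: 0.0135
```

```bash
python3 - <<'E'
from h import *
import pickle
s=read_state();go([.557,-.0122,.165],84.8);print(s['wrist_force'].round(2),disp(s['tool_pos']))
pickle.dump(camera_info('wrist'),open('w8.pkl','wb'));snap('wrist','w8.png')
E
```

```text
pos [ 0.5574 -0.0117  0.1676] units [ 0.02 -0.02  0.13] turn [-0.01 -0.   -0.  ]
[-0.42 -1.85  1.36] [ 0.00059398 -0.08765667  0.16761749]
```

View pics/w8.png

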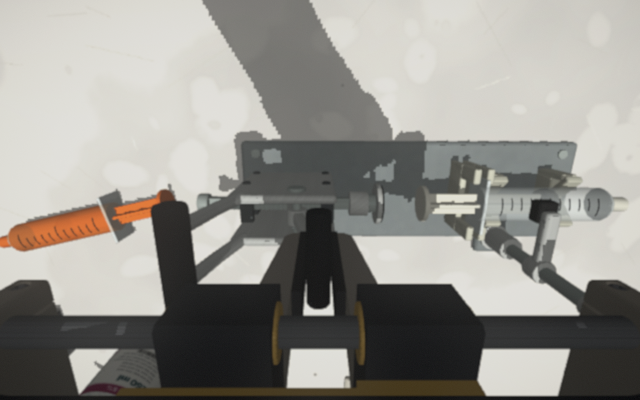

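Request:
{"api": "send_rows", "payload": {"newtons": 20, "steps": [0, -0.2, 0.05, 0, 0, 0, 1, 0, -0.2, 0, 0, 0, 0, 1, 0, -0.2, 0, 0, 0, 0, 1, 0, -0.2, 0, 0, 0, 0, 1, 0, -0.2, 0, 0, 0, 0, 1, 0, -0.2, 0, 0, 0, 0, 1, 0, -0.2, 0, 0, 0, 0, 1, 0, -0.2, 0, 0, 0, 0, 1, 0, -0.04, 0, 0, 0, 0, 1, 0, 0, 0, 0, 0, 0, 1]}}

```text
time_s: 15.23
tool_pos: [0.5549, -0.0402, 0.1675]
orientation: [0.001, 0.044, 0.999, 0.003]
wrist_force: [-1.9, 5.6, 5.0]
finger_gap: 0.0133
```

```bash
python3 - <<'E'
from h import *
import pickle
s=read_state();print(s['wrist_force'].round(2),disp(s['tool_pos']),Rt(s).T@s['wrist_force'])
pickle.dump(camera_info('wrist'),open('w9.pkl','wb'));snap('wrist','w9.png')
E
```

```text
[-1.85  5.57  4.98] [ 0.00061996 -0.11624655  0.16748411] [ 2.33444629  5.41392175 -4.95055805]
```

View pics/w9.png

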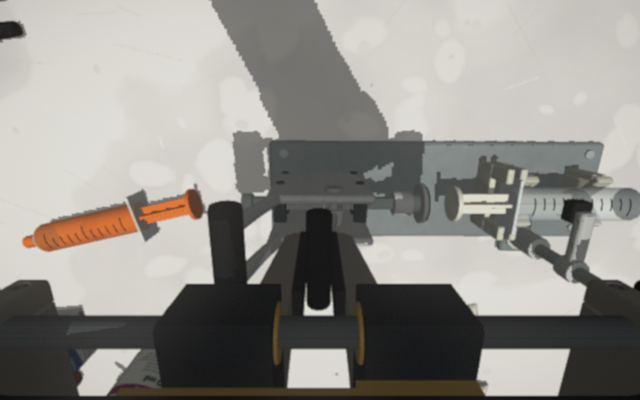

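```bash
cat > z.py <<'E'
import sys,cv2
f,x,y=sys.argv[1],int(sys.argv[2]),int(sys.argv[3])
a=cv2.imread(f'pics/{f}.png')[y:y+70,x:x+110]; cv2.imwrite(f'pics/{f}z.png',cv2.resize(a,None,fx=7,fy=7,interpolation=cv2.INTER_CUBIC))
E
python3 z.py w9 395 165; python3 z.py w8 340 165
python3 -c "
from h import *
s=read_state();print(s['time_s'],s['wrist_force'].round(2),disp(s['tool_pos']))"
```

```text
15.2833 [-1.11  5.78  5.59] [ 0.00062187 -0.11618749  0.16747353]
```

View pics/w9z.png

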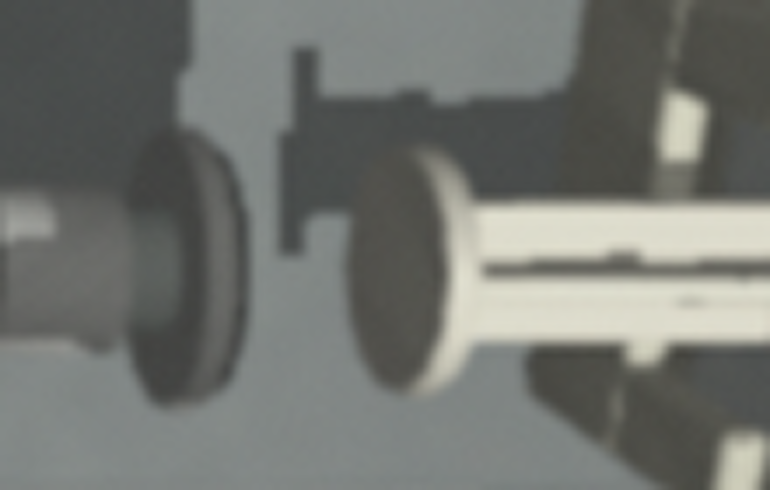

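View pics/w8z.png

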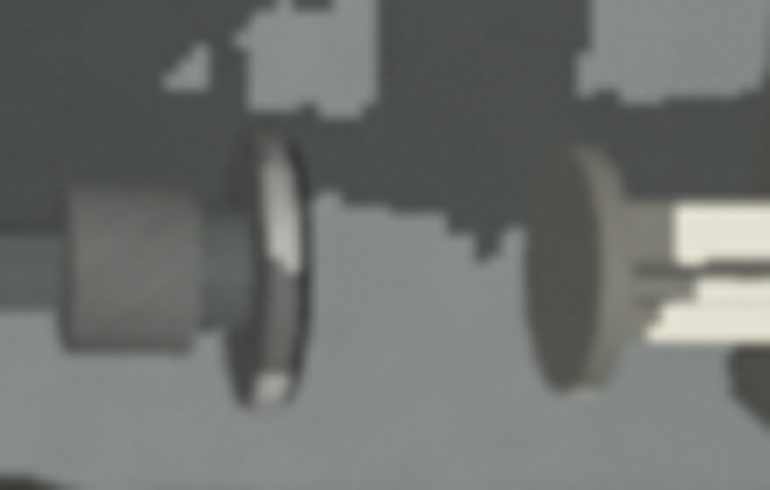

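```bash
cat > gap.py <<'E'
from h import *
import pickle,sys
f,x,y,pu,ru,v=sys.argv[1],*map(float,sys.argv[2:])
W=pickle.load(open(f+'.pkl','rb'))
P=disp(onz(W,x+pu/7,y+v/7,.055));Q=disp(onz(W,x+ru/7,y+v/7,.055))
print(f,'plate',P.round(4),'rest',Q.round(4),'gap mm',1000*(Q-P)[1].round(4))
E
python3 gap.py w8 340 165 286 565 270; python3 gap.py w9 395 165 209 398 270
```

```text
w8 plate [ 0.0013 -0.0317  0.055 ] rest [0.0013 0.0035 0.055 ] gap mm 35.2
w9 plate [ 0.0014 -0.0205  0.055 ] rest [0.0015 0.0034 0.055 ] gap mm 23.900000000000002
```

Request:
{"api": "send_rows", "payload": {"steps": [0, -0.1, 0, 0, 0, 0, 1, 0, -0.1, 0, 0, 0, 0, 1, 0, -0.1, 0, 0, 0, 0, 1, 0, 0, 0, 0, 0, 0, 1, 0, 0, 0, 0, 0, 0, 1]}}

```text
time_s: 15.7
tool_pos: [0.5544, -0.045, 0.1669]
orientation: [0.001, 0.044, 0.999, 0.004]
wrist_force: [0.4, 7.6, -0.4]
finger_gap: 0.0132
```

```bash
python3 -c "
from h import *
s=read_state();print(s['time_s'],s['wrist_force'].round(2),disp(s['tool_pos']))"
```

```text
15.7 [ 0.36  7.55 -0.4 ] [ 0.0005612  -0.12106079  0.16693547]
```

Request:
{"api": "send_rows", "payload": {"steps": [0, 0.25, 0, 0, 0, 0, 1, 0, 0.25, 0, 0, 0, 0, 1, 0, 0.25, 0, 0, 0, 0, 1, 0, 0.25, 0, 0, 0, 0, 1, 0, 0.25, 0, 0, 0, 0, 1, 0, 0.25, 0, 0, 0, 0, 1, 0, 0.25, 0, 0, 0, 0, 1, 0, 0.2, 0, 0, 0, 0, 1, 0, 0, 0, 0, 0, 0, 1, 0, 0, 0, 0, 0, 0, 1]}}

```text
time_s: 16.53
tool_pos: [0.5574, -0.0121, 0.1659]
orientation: [-0.0, 0.046, 0.999, -0.001]
wrist_force: [1.8, -3.7, -4.5]
finger_gap: 0.0138
```

```bash
python3 - <<'E'
from h import *
import pickle
s=read_state();print(s['time_s'],s['wrist_force'].round(2),disp(s['tool_pos']))
pickle.dump(camera_info('wrist'),open('w10.pkl','wb'));snap('wrist','w10.png')
E
python3 z.py w10 350 165
```

```text
16.5333 [ 1.83 -3.65 -4.54] [ 0.00061954 -0.08803038  0.16588676]
```

View pics/w10z.png

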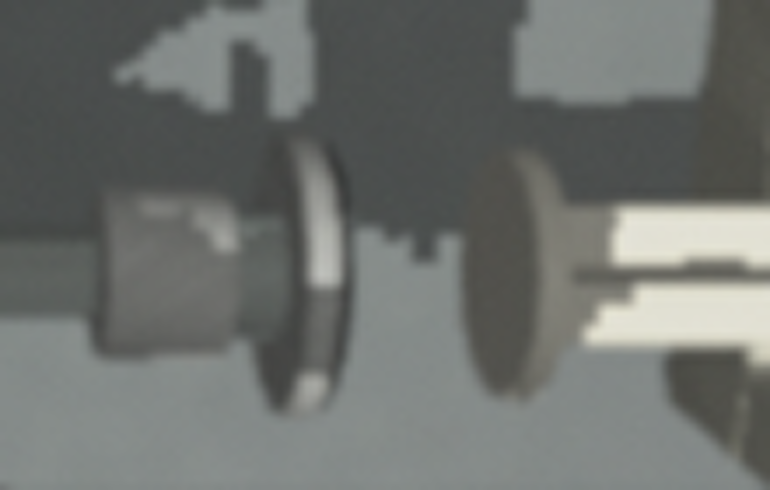

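```bash
python3 gap.py w10 350 165 325 503 270
```

```text
w10 plate [ 0.0008 -0.0187  0.055 ] rest [0.0008 0.0036 0.055 ] gap mm 22.3
```

Request:
{"api": "send_rows", "payload": {"steps": [0, -0.22, 0, 0, 0, 0, 1, 0, -0.22, 0, 0, 0, 0, 1, 0, -0.22, 0, 0, 0, 0, 1, 0, -0.22, 0, 0, 0, 0, 1, 0, -0.22, 0, 0, 0, 0, 1, 0, -0.22, 0, 0, 0, 0, 1, 0, -0.22, 0, 0, 0, 0, 1, 0, -0.22, 0, 0, 0, 0, 1, 0, -0.19, 0, 0, 0, 0, 1, 0, 0, 0, 0, 0, 0, 1]}}

```text
time_s: 17.42
tool_pos: [0.5544, -0.0452, 0.1678]
orientation: [0.001, 0.044, 0.999, 0.004]
wrist_force: [0.1, 8.6, 2.1]
finger_gap: 0.0136
```

Request:
{"api": "send_rows", "payload": {"steps": [0, 0, 0, 0, 0, 0, 1]}}

```text
time_s: 17.5
tool_pos: [0.5545, -0.0452, 0.1678]
orientation: [0.001, 0.044, 0.999, 0.004]
wrist_force: [0.7, 7.6, 2.3]
finger_gap: 0.0137
```

Request:
{"api": "send_rows", "payload": {"steps": [0, 0.25, 0, 0, 0, 0, 1, 0, 0.25, 0, 0, 0, 0, 1, 0, 0.25, 0, 0, 0, 0, 1, 0, 0.25, 0, 0, 0, 0, 1, 0, 0.25, 0, 0, 0, 0, 1, 0, 0.25, 0, 0, 0, 0, 1, 0, 0.25, 0, 0, 0, 0, 1, 0, 0.2, 0, 0, 0, 0, 1, 0, 0, 0, 0, 0, 0, 1, 0, 0, 0, 0, 0, 0, 1]}}

```text
time_s: 18.33
tool_pos: [0.5576, -0.0119, 0.1663]
orientation: [-0.0, 0.046, 0.999, -0.001]
wrist_force: [1.4, -4.1, -1.5]
finger_gap: 0.0137
```

```bash
python3 - <<'E'
from h import *
import pickle
s=read_state();print(s['time_s'],s['wrist_force'].round(2),disp(s['tool_pos']))
pickle.dump(camera_info('wrist'),open('w11.pkl','wb'));snap('wrist','w11.png')
E
python3 z.py w11 350 165
```

```text
18.3333 [ 1.45 -4.13 -1.55] [ 0.00071248 -0.08782081  0.16632392]
```

View pics/w11z.png

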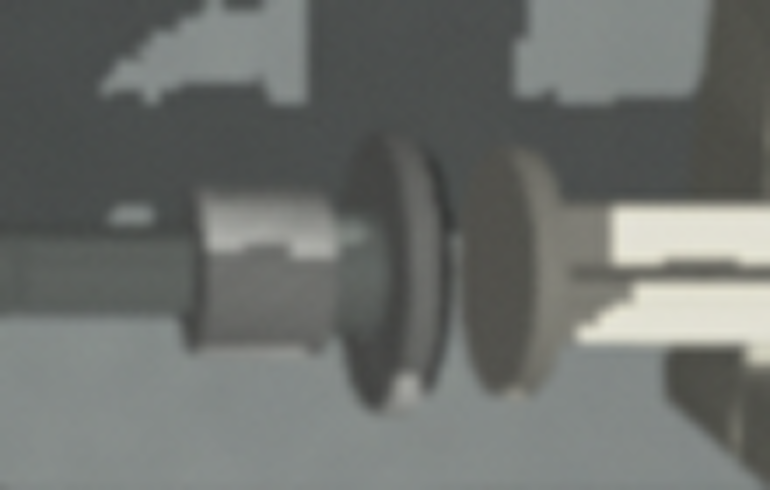

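```bash
python3 gap.py w11 350 165 419 503 270;
```

```text
w11 plate [ 0.001  -0.0066  0.055 ] rest [0.001  0.0039 0.055 ] gap mm 10.5
```

Request:
{"api": "send_rows", "payload": {"steps": [0, -0.2, 0, 0, 0, 0, 1, 0, -0.2, 0, 0, 0, 0, 1, 0, -0.2, 0, 0, 0, 0, 1, 0, -0.2, 0, 0, 0, 0, 1, 0, -0.2, 0, 0, 0, 0, 1, 0, -0.2, 0, 0, 0, 0, 1, 0, -0.18, 0, 0, 0, 0, 1, 0, 0, 0, 0, 0, 0, 1, 0, 0, 0, 0, 0, 0, 1]}}

```text
time_s: 19.13
tool_pos: [0.5554, -0.035, 0.1678]
orientation: [0.001, 0.044, 0.999, 0.003]
wrist_force: [-1.0, 5.5, 5.6]
finger_gap: 0.0134
```

```bash
python3 - <<'E'
from h import *
import pickle
s=read_state();print(s['time_s'],s['wrist_force'].round(2),disp(s['tool_pos']))
pickle.dump(camera_info('wrist'),open('w12.pkl','wb'));snap('wrist','w12.png')
E
python3 z.py w12 390 165
```

```text
19.1333 [-1.05  5.49  5.61] [ 0.00068196 -0.11099092  0.16776382]
```

View pics/w12z.png

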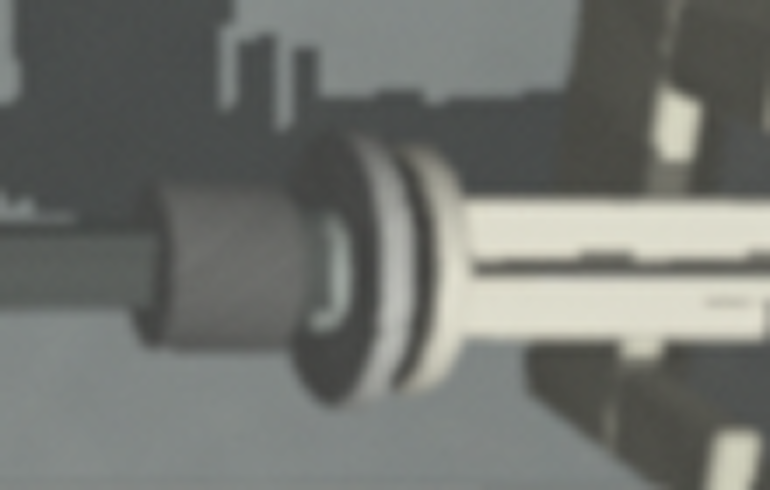

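Request:
{"api": "send_rows", "payload": {"steps": [0, 0.25, 0, 0, 0, 0, 1, 0, 0.25, 0, 0, 0, 0, 1, 0, 0.25, 0, 0, 0, 0, 1, 0, 0.25, 0, 0, 0, 0, 1, 0, 0.25, 0, 0, 0, 0, 1, 0, 0.13, 0, 0, 0, 0, 1, 0, 0, 0, 0, 0, 0, 1, 0, 0, 0, 0, 0, 0, 1]}}

```text
time_s: 19.85
tool_pos: [0.5574, -0.0121, 0.166]
orientation: [-0.0, 0.046, 0.999, -0.001]
wrist_force: [2.4, -4.3, -4.1]
finger_gap: 0.0133
```

```bash
python3 - <<'E'
from h import *
import pickle
s=read_state();print(s['time_s'],s['wrist_force'].round(2),disp(s['tool_pos']))
pickle.dump(camera_info('wrist'),open('w13.pkl','wb'));snap('wrist','w13.png')
E
python3 z.py w13 350 165
```

```text
19.85 [ 2.42 -4.29 -4.11] [ 0.00060608 -0.08805125  0.16598058]
```

View pics/w13z.png

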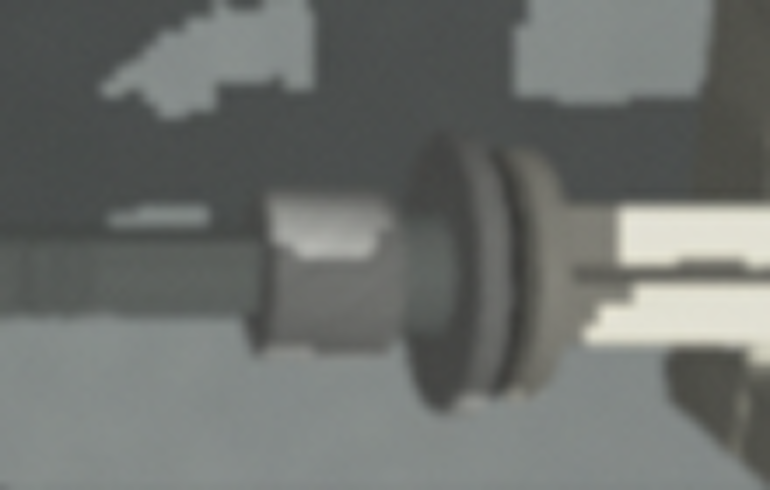

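Request:
{"api": "send_rows", "payload": {"steps": [0, -0.2, 0, 0, 0, 0, 1, 0, -0.2, 0, 0, 0, 0, 1, 0, -0.2, 0, 0, 0, 0, 1, 0, -0.15, 0, 0, 0, 0, 1, 0, -0.1, 0, 0, 0, 0, 1, 0, 0, 0, 0, 0, 0, 1, 0, 0, 0, 0, 0, 0, 1]}}

```text
time_s: 20.48
tool_pos: [0.5565, -0.0232, 0.1681]
orientation: [0.001, 0.044, 0.999, 0.003]
wrist_force: [0.7, 6.2, 4.6]
finger_gap: 0.0134
```

```bash
python3 - <<'E'
from h import *
import pickle
s=read_state();print(s['time_s'],s['wrist_force'].round(2),disp(s['tool_pos']))
pickle.dump(camera_info('wrist'),open('w14.pkl','wb'));snap('wrist','w14.png')
E
python3 z.py w14 375 165
```

```text
20.4833 [0.65 6.24 4.64] [ 0.0006811  -0.09915395  0.16811769]
```

View pics/w14z.png

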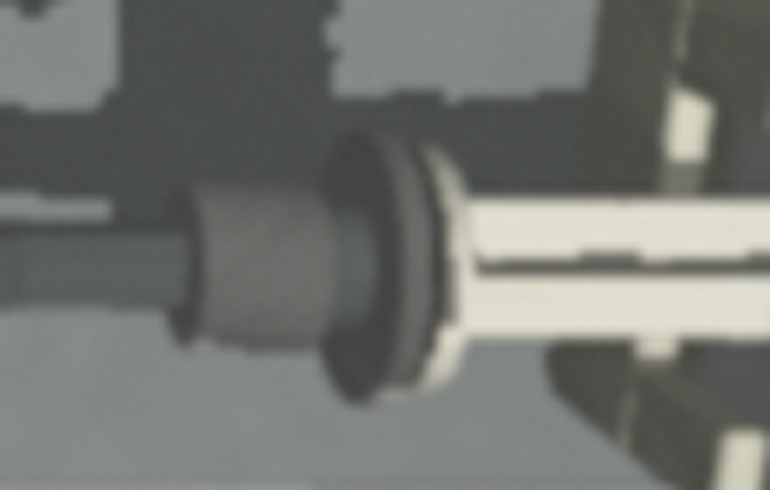

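Request:
{"api": "send_rows", "payload": {"steps": [0, -0.1, 0, 0, 0, 0, 1, 0, -0.1, 0, 0, 0, 0, 1, 0, -0.1, 0, 0, 0, 0, 1, 0, 0, 0, 0, 0, 0, 1, 0, 0, 0, 0, 0, 0, 1]}}

```text
time_s: 20.95
tool_pos: [0.556, -0.0283, 0.1686]
orientation: [0.001, 0.044, 0.999, 0.004]
wrist_force: [-0.8, 8.7, 7.6]
finger_gap: 0.0132
```

```bash
python3 - <<'E'
from h import *
import pickle
s=read_state();print(s['time_s'],s['wrist_force'].round(2),disp(s['tool_pos']))
pickle.dump(camera_info('wrist'),open('w15.pkl','wb'));snap('wrist','w15.png')
E
python3 z.py w15 382 165
```

```text
20.95 [-0.79  8.72  7.62] [ 0.00069911 -0.10423168  0.16858137]
```

View pics/w15z.png

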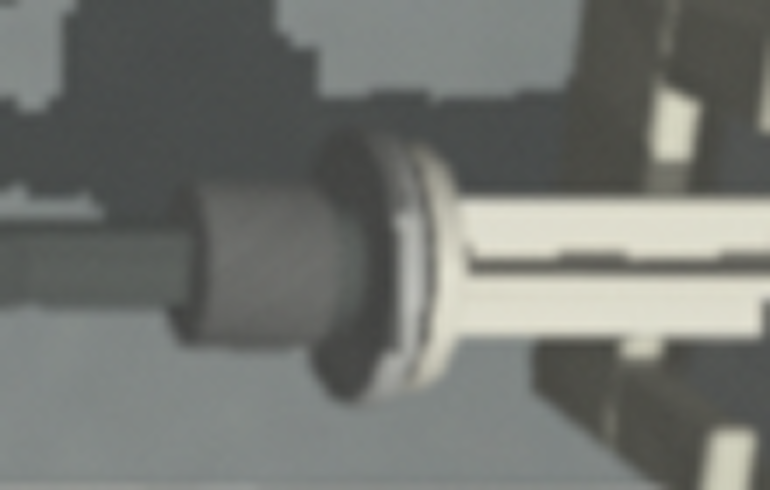

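Request:
{"api": "send_rows", "payload": {"steps": [0, -0.06, 0, 0, 0, 0, 1, 0, -0.06, 0, 0, 0, 0, 1, 0, 0, 0, 0, 0, 0, 1, 0, 0, 0, 0, 0, 0, 1, 0, 0, 0, 0, 0, 0, 1, 0, 0, 0, 0, 0, 0, 1]}}

```text
time_s: 21.5
tool_pos: [0.5559, -0.0302, 0.1687]
orientation: [0.001, 0.044, 0.999, 0.004]
wrist_force: [-0.1, 9.2, 8.1]
finger_gap: 0.0131
```

```bash
python3 - <<'E'
from h import *
import pickle
s=read_state();print(s['time_s'],s['wrist_force'].round(2),disp(s['tool_pos']))
pickle.dump(camera_info('wrist'),open('w16.pkl','wb'));snap('wrist','w16.png')
E
python3 z.py w16 385 165
python3 - <<'E'
import cv2,numpy as np
# row profiles slack vs loaded (gray) through axis
rows=[]
for f,x in (('w13',350),('w12',390),('w15',382),('w16',385)):
    a=cv2.imread(f'pics/{f}.png')[165:235,x:x+110]; rows.append(cv2.resize(a,None,fx=5,fy=4,interpolation=cv2.INTER_CUBIC)[60:260])
o=np.vstack(rows);
o=cv2.resize(o,None,fx=0.74*1.9,fy=0.74); cv2.imwrite('pics/cmp.png',o); print(o.shape)
E
```

```text
21.5 [-0.11  9.19  8.15] [ 0.00069845 -0.10613044  0.16870275]
(592, 773, 3)
```

View pics/w16z.png

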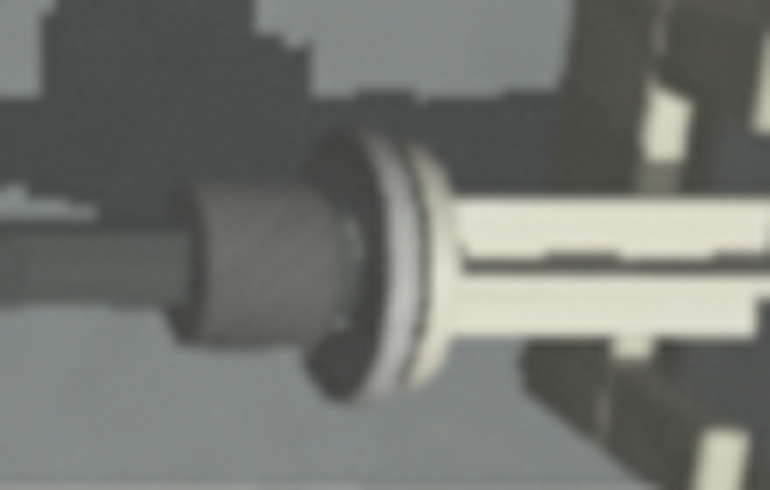

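View pics/cmp.png

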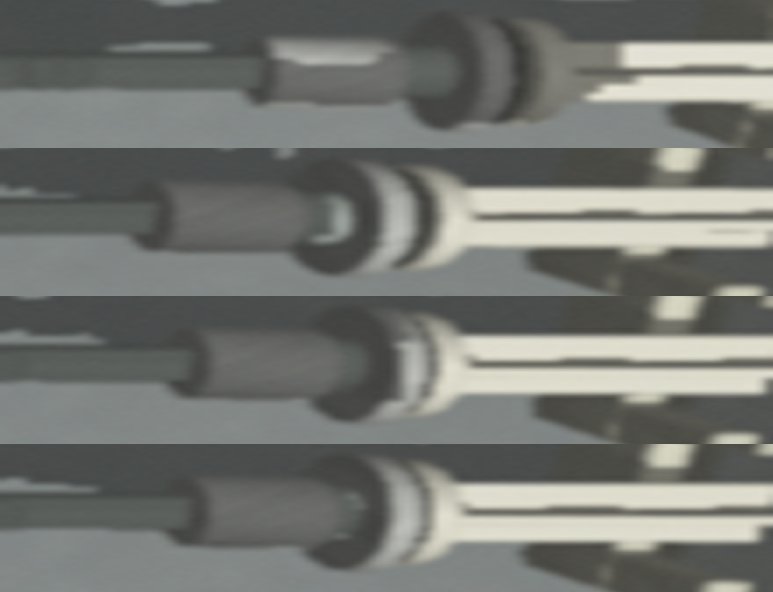

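```bash
cat > buf.py <<'E'
from h import *
import pickle,sys
def edge(g,row,c0,c1,hi=None):
    p=g[row,c0:c1].astype(float); p=cv2.GaussianBlur(p[None],(3,1),0)[0]
    return p
def cross(p,c0,down=True):
    # first crossing of mid level
    hi,lo=np.percentile(p,90),np.percentile(p,5); m=(hi+lo)/2
    for i in range(len(p)-1):
        if p[i]>m>=p[i+1]: return c0+i+(p[i]-m)/(p[i]-p[i+1])
for f,cc,pc in (('w12',408,433),('w13',386,409),('w14',400,422),('w15',408,428),('w16',410,430)) if len(sys.argv)<2 else [(sys.argv[1],int(sys.argv[2]),int(sys.argv[3]))]:
    W=pickle.load(open(f+'.pkl','rb')); g=cv2.cvtColor(cv2.imread(f'pics/{f}.png'),cv2.COLOR_BGR2GRAY)
    out=[]
    for r in (210,211,212): out.append((r,cross(g[r,cc-12:cc+12].astype(float),cc-12)))
    o2=[(r,cross(g[r,pc-14:pc+8].astype(float),pc-14)) for r in (217,218,219)]
    if any(c is None for _,c in out+o2): print(f,out,o2);continue
    y=[disp(onz(W,c,r,.055))[1]*1000 for r,c in out]; y2=[disp(onz(W,c,r,.055))[1]*1000 for r,c in o2]
    print(f,'cup',np.round(y,2),'plate',np.round(y2,2),'diff',np.round(np.mean(y2)-np.mean(y),2))
E
python3 buf.py
```

```text
w12 cup [-29.34 -29.12 -28.66] plate [-7.98 -7.4  -6.88] diff 21.62
w13 cup [-29.06 -29.02 -28.82] plate [-7.62 -7.34 -7.07] diff 21.63
w14 cup [-26.13 -25.94 -25.53] plate [-5.49 -4.95 -4.38] diff 20.93
w15 cup [-24.52 -24.25 -23.7 ] plate [-5.45 -4.98 -4.27] diff 19.25
w16 cup [-23.87 -23.47 -22.96] plate [-5.39 -4.9  -4.24] diff 18.59
```

Request:
{"api": "send_rows", "payload": {"steps": [0, -0.04, 0, 0, 0, 0, 1, 0, -0.03, 0, 0, 0, 0, 1, 0, 0, 0, 0, 0, 0, 1, 0, 0, 0, 0, 0, 0, 1, 0, 0, 0, 0, 0, 0, 1, 0, 0, 0, 0, 0, 0, 1, 0, 0, 0, 0, 0, 0, 1, 0, 0, 0, 0, 0, 0, 1]}}

```text
time_s: 22.22
tool_pos: [0.5558, -0.0313, 0.1688]
orientation: [0.001, 0.043, 0.999, 0.004]
wrist_force: [-0.6, 9.7, 8.1]
finger_gap: 0.0133
```

```bash
python3 - <<'E'
from h import *
import pickle
s=read_state();print(s['time_s'],s['wrist_force'].round(2),disp(s['tool_pos']),s['finger_gap'])
pickle.dump(camera_info('wrist'),open('w17.pkl','wb'));snap('wrist','w17.png')
E
python3 buf.py w17 411 431; python3 buf.py w17 410 429
```

```text
22.2167 [-0.55  9.68  8.06] [ 0.0007244  -0.10732097  0.16879556] 0.01334029483951483
w17 cup [-23.62 -23.28 -22.78] plate [-5.29 -4.65 -4.13] diff 18.54
w17 cup [-23.63 -23.28 -22.78] plate [-5.29 -4.65 -4.13] diff 18.54
```

View pics/w17.png

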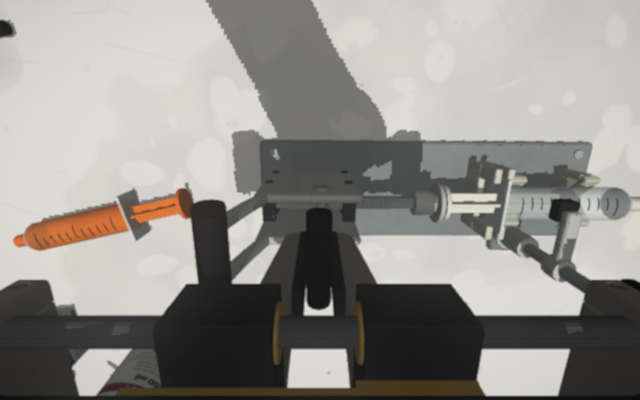

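Request:
{"api": "send_rows", "payload": {"steps": [0, 0, 0, 0, 0, 0, 1, 0, 0, 0, 0, 0, 0, 1, 0, 0, 0, 0, 0, 0, 1, 0, 0, 0, 0, 0, 0, 1, 0, 0, 0, 0, 0, 0, 1, 0, 0, 0, 0, 0, 0, 1, 0, 0, 0, 0, 0, 0, 1, 0, 0, 0, 0, 0, 0, 1, 0, 0, 0, 0, 0, 0, 1, 0, 0, 0, 0, 0, 0, 1]}}

```text
time_s: 23.1
tool_pos: [0.5558, -0.0314, 0.1688]
orientation: [0.001, 0.044, 0.999, 0.004]
wrist_force: [-0.5, 9.7, 8.2]
finger_gap: 0.013
```

```bash
python3 - <<'E'
from h import *
import pickle
s=read_state();print(s['time_s'],s['wrist_force'].round(2),disp(s['tool_pos']),s['finger_gap'])
pickle.dump(camera_info('wrist'),open('w18.pkl','wb'));snap('wrist','w18.png')
im=camera('scene')[160:300,265:405];cv2.imwrite('pics/s18.png',cv2.resize(im[:,:,::-1],None,fx=4.2,fy=4.2,interpolation=cv2.INTER_CUBIC))
E
python3 buf.py w18 411 431
```

```text
23.1 [-0.52  9.66  8.23] [ 0.00072174 -0.10732682  0.16879026] 0.013007802176759177
w18 cup [-23.61 -23.21 -22.83] plate [-5.26 -4.68 -4.13] diff 18.52
```

View pics/s18.png

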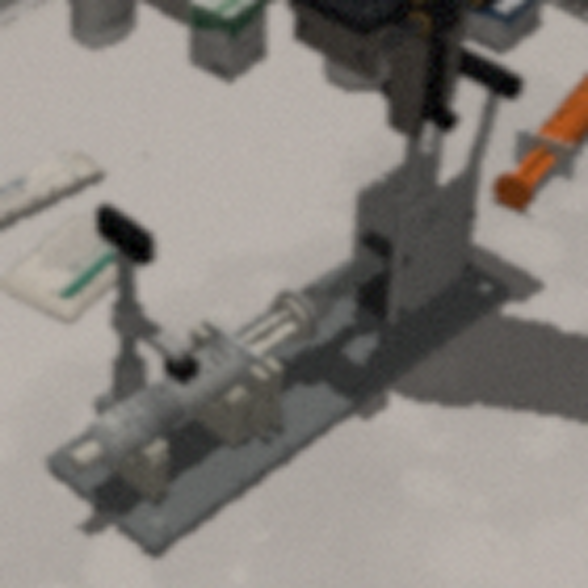

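Stable, the foot is on the barrel and the plate is against the thumb rest. I'm handing the job in.

```bash
python3 -c "
from cell import *
print(sign_off())"
```

```text
the job is handed in; nothing more can be done
None
```

The job is handed in, and the dispenser looks ready to dose in every check I made; no verdict was reported.

**Clamp:** I lifted the barrel clamp about 26 mm, turned it 90° and lowered it until the barrel took its load. The vertical force at the wrist fell from about 5 N to 0 at the expected height, and the last pictures show the foot square on the barrel.

**Trigger and plate:** I pumped two full strokes and one part stroke, then squeezed part way and held. The plate stayed against the thumb rest over the last second of checking. The trigger bar is about 19 mm into its 33 mm travel, and the arm was still holding it when I handed in. The clock stood at about 23 s.

**Spring compression:** My estimates of how far the spring is pressed in disagree somewhat:

| Method | Compression (of 7 mm) |
|---|---|
| Camera | about 3.1 mm |
| Trigger travel | about 3.9 mm |
| Wrist force (roughest) | about 4.5 mm |

**Plunger and bystanders:** The plate position stayed within about 0.3 mm as the spring compressed, so I saw no sign of the plunger being driven in. I kept well clear of the cup, vial and pouch, but did not measure their positions afterwards.

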